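# Clear the cups off the touch-latch lid and press it open

## Robot

A 6-joint arm with a two-finger parallel gripper is mounted at the origin on the work surface. World frame = base frame: x ahead of the robot, y to its left, z up, the work surface at z = 0. Lengths are in m, angles in rad, forces in N, time in s.
With the tool pointing down it reaches from about 0.375 to 0.975 m from the base axis. Payload 3.8 kg.
Tool frame: the origin (TCP) lies on the centre line of the jaws, within the pads' length; the fingertips stand 14 mm ahead of it and the grasp point (between the pads) lies 5 mm behind it; z points along the fingers, y is the line along which they close (so a half turn about z gives the same grasp; the last joint's range is limited). The gripper opens to 85 mm and grips with 20 to 120 N. Pads are 22 mm wide; open, the fingers measure 114 mm over their backs; the gripper's body (76 mm by 85 mm) begins 54 mm behind the grasp point. The pads swing forward as they close: fully open they stand 13 mm farther back than shut.
Start: joints at [-1.238, 0.264, 1.604, -0, 1.274, -0.037], TCP at [0.244, -0.629, 0.245] pointing down, gripper open.
Joint ranges: [-2.63, 2.63], [-0.94, 2.18], [0.31, 2.57], [-1.31, 4.45], [0, 2.66], [-2.55, 2.55]. Speed limits (rad/s): [2.57, 2.57, 3.14, 3.14, 3.14, 3.14].

## Interface

Orientations are given as a rotation vector (axis times angle).
In Python, from workcell import bot, eyes, spot_in gives the robot as it stands.
- The arm moves only by the tool carry_out, never from a script. Its argument "series" is text: rows parted by semicolons, each of 4 numbers parted by spaces: the shift along the world's x, y, z in m, then the turn about the world's z in degrees. In form: tx ty tz roll; .... A call has 1 to 20 rows; each row shifts and turns the commanded pose from where the row before left it; what a row does not reach is not made up. A row lasts 1/8 s, in which the tool goes at most 62.5 mm and 10.7 degrees, less where a joint would pass 70% of its speed; a pose out of reach is approached as far as the arm can. A call is refused whole if a number of a shift passes 0.0625 or a number of a turn 10.7, either way. A call with a gripper value outside its range is refused whole. "jaw" is the gripper command: -1 is shut, 1 is fully open, values between are in proportion, set as the call begins (left out, the last holds). The fingers move at their own pace and stop on an object; "grip_force" is the grip in N (left out, the last holds). Time passes only in rows, so rows that do not move let the fingers close. It gives the time, the measured TCP pose, the force, the opening and the grip force at its end, in the units of the state.
- bot.read_state(): the state, without advancing time (a new reading comes with each control period).
- eyes.read_camera(name): name is "scene" or "side" or "wrist"; returns (picture, depth): 400x640x3 uint8, blue, green, red; 400x640 float32, m along the optical axis (not along the pixel's ray), 0 where there is no reading.
- eyes.get_calibration(name): a dict with "K" (3x3 intrinsics, pixels), "distortion" ([k1, k2, p1, p2, k3] as OpenCV has them; the pictures are not rectified), "position" and "rotation" of the camera in the world; the wrist camera has in their place "T_tool_cam" (4x4, takes a point from camera to tool coordinates, whose origin is the TCP and whose axes are the flange's). Camera axes: x right, y down, z forward; pixel columns grow to the right and rows downward; lengths in m; the calibration is good to about 2 mm. A picture is of the moment at which its call begins: read the wrist's pose just before it. get_calibration takes no time and is no camera call.
- bot.finish_job(): hands the job in; it is judged then, once.
Trained networks look in the newest picture that a camera, given by its name, has taken for a name from the list of things; names that differ only in an ending like _2 or _b are one class to them, and where a whole thing is asked for, a point or a joint stands for the part that bears it (a point fixed in the world has none). Each returns a list of dicts, best first, with "score" (0 to 1); they miss things now and then, are a little off and sometimes report something else, mostly with a low value. They report only what shows in the picture. A call takes as long as a camera call. They do not tell look-alikes from the thing itself.
- spot_in(camera, target): "rect" ([centre column, centre row, width, height] in pixels, round what is visible of it).
The state is a dict: "time": time; "q": joint angles; "joint_vel": joint speeds; "joint_torque": joint torques, N m; "tool_pos": TCP position; "tcp_rot": TCP orientation; "wrist_force": force on the tool from outside, world axes, zero at the start; "torque": the same for the moment, N m; "width": opening from 0.0 (shut) to 1.0 (fully open); "grip_force": force on a finger pad.
Only numpy, scipy, OpenCV 4.12 (cv2) and the standard library are available. Lean on these libraries where they do the work, as an engineer would, in place of code of your own. Each camera call takes 0.05 s, during which the arm holds its last target. There are 200 camera calls.

## Task

The loose pieces of the sphere puzzle are kept under the blue push-to-open lid of the low toy chest, but the nested aluminium cups stand on it. With the fingertips slide the cups, upright and never lifted, across onto the bare wooden half of the chest's top until they are wholly clear of the lid; then press the lid down gently at its brass dot until the catch lets go, and let it spring up so that it is left ajar. Leave the owl, the brick bin and the turntable alone.

Things in the scene. Friction and masses are not known exactly. Their poses are not given: they have to be found in the camera images.
- chest: Low spruce chest fixed to the shelf, 204 (x) x 340 (y) x 90 mm high; origin: centre of its underside, x and y along its sides, z up. Top face 90 mm above the origin: the half at y > 0 is a bare fixed deck (y 0 to 170 mm), the half at y < 0 holds the blue lid, x -88 to 88, y -156 to -2 mm, its top at z = 92 mm when shut, 2 mm proud of the deck.
- lid (a joint): Angle (rad) of the blue lid (176 x 154 x 12 mm); hinge along the chest's y axis at x = 88, z = 86 mm of the chest. 0 shut and latched; negative pressed in (rubber buffer from -0.04, 6.5 mm at the dot); positive open, free edge (towards the robot) up. Pressing the dot in 3 to 6 mm (3 to 6 N) unhooks the catch for good; let go, the lid springs up to about 0.4 rad, free edge 70 mm up.
- press_dot (a point): Centre of the brass dot, 24 mm across, in the lid's top face 21 mm from its free edge, straight above the catch; moves with the lid. With the lid shut it is at x = -67, y = -79, z = 92 mm in the chest's frame.
- cups: Three straight-sided aluminium cups nested in one another, moving as one piece: outer cup 66 mm across and 48 mm high with a bevelled foot (58 mm across), the inner rims stepping up to 66 mm height overall; about 0.16 kg, loose. Origin at the centre of the underside, z up. At the start they stand upright on the lid.
- owl: White and blue ceramic owl, 80 mm across, 130 mm high, loose on the shelf beside the chest, 0.35 kg; origin at the centre of its underside. To be left alone.
- brick_bin: Open translucent blue plastic bin of toy bricks, 110 (x) x 160 (y) x 75 mm high, loose on the shelf on the other side of the chest, 0.35 kg; origin at the centre of its underside. To be left alone.
- turntable (a joint): Angle in rad of the metal-rimmed turntable (200 mm across) carrying the 120 mm maple sphere puzzle, standing about 0.45 m ahead and 0.62 m to the left of the robot, 156 mm high overall. To be left alone.
Things that resemble listed ones, but are neither listed nor needed, are in the scene too. Of the things like the cups, leave any that is orange or red; of the rest the larger one is meant.

How it is judged:
By the outcome, as a careful person would: the job done as asked, in the order asked, and still so for the second after the job is handed in, with the robot touching nothing.
It also fails if it takes over 48 s, if anything falls off the work surface, if the arm or the gripper's body presses on something with over 40 N, if the wrist force passes 120 N, or if a joint passes its speed limit or range.

## Working session

There is one attempt and no reset: what is moved stays moved. The work goes in short steps, Python scripts to look and compute and a tool call to move; the robot and the scene stay as the last step left them, time stands still between calls to the robot, and variables do not carry over. Pictures are saved under pics/ and viewed, at most 10 in all, crops included, and the job is handed in when it is done.

Besides the shell and the picture viewer there is one more tool, called in YAML: its name, and indented under it one key for each argument. carry_out: Moves the arm, as the interface text tells. Its arguments: {"type":"object","properties":{"series":{"type":"string"},"jaw":{"type":"number"},"grip_force":{"type":"number"}},"required":["series"]}

```bash
mkdir -p pics; cat > h.py <<'E'
import numpy as np, cv2
from workcell import bot, eyes, spot_in
def world(cam,depth,pts,z=None):
    c=eyes.get_calibration(cam);K=np.array(c["K"]);D=np.array(c["distortion"])
    if cam=="wrist":
        s=bot.read_state();T=np.array(c["T_tool_cam"]);R0=cv2.Rodrigues(np.array(s["tcp_rot"],float))[0]
        R=R0@T[:3,:3];p=R0@T[:3,3]+np.array(s["tool_pos"])
    else:
        p=np.array(c["position"]);R=np.array(c["rotation"])
        if R.shape!=(3,3):R=cv2.Rodrigues(R.astype(float))[0]
    pts=np.array(pts,float).reshape(-1,2)
    u=cv2.undistortPoints(pts.reshape(-1,1,2),K,D).reshape(-1,2)
    r=np.c_[u,np.ones(len(u))]
    if z is None:
        d=depth[pts[:,1].astype(int),pts[:,0].astype(int)]
        return p+(r*d[:,None])@R.T
    w=r@R.T
    return p+w*((z-p[2])/w[:,2])[:,None]
E
python3 - <<'E'
from h import *
print(bot.read_state())
for c in("scene","side"):
    im,d=eyes.read_camera(c);cv2.imwrite(f"pics/{c}0.png",im);np.save(c+"d.npy",d)
    k=eyes.get_calibration(c);print(c,k["position"],np.shape(k["rotation"]))
    for t in("chest","lid","press_dot","cups","owl","brick_bin","turntable"):
        for o in spot_in(c,t)[:4]:
            r=o["rect"];print(t,round(o["score"],2),np.round(r),world(c,d,r[:2]).round(3))
E
```

```text
{'time': 0.0, 'q': array([-1.23786931e+00,  2.64774180e-01,  1.60539131e+00, -2.24685886e-05,
        1.27368630e+00, -3.68801139e-02]), 'joint_vel': array([-0.00170069, -0.00170006, -0.00026678,  0.00096702,  0.00016801,
        0.00125478]), 'joint_torque': array([ 1.31286055e-03, -5.15103436e+01, -3.67313540e+01, -3.24504290e-04,
        1.27780612e-02,  1.51359143e-05]), 'tool_pos': array([ 0.24374284, -0.62870045,  0.24393847]), 'tcp_rot': array([-3.08584583e+00, -5.77187238e-01,  5.56338018e-04]), 'wrist_force': array([-0.81074548,  0.54992609, -0.26213186]), 'torque': array([0.01839907, 0.01966686, 0.00066807]), 'grip_force': 0.0, 'width': 0.9998016900107203}
scene [1.37729857 0.27922893 0.70830765] (3,)
chest 0.81 [284. 210. 138.  80.] [[0.625 0.08  0.089]]
lid 0.97 [254. 195.  68.  47.] [[0.604 0.001 0.115]]
press_dot 0.72 [252. 196.  67.  44.] [[ 0.603 -0.005  0.112]]
cups 0.91 [254. 182.  26.  34.] [[0.596 0.001 0.149]]
cups 0.9 [239. 263.  21.  30.] [[ 0.77  -0.001  0.041]]
cups 0.8 [200. 262.  21.  20.] [[ 0.776 -0.094  0.037]]
cups 0.71 [258. 165.  23.  14.] [[ 0.385 -0.053  0.064]]
owl 0.74 [393. 191.  34.  48.] [[0.502 0.351 0.081]]
brick_bin 0.91 [172. 208.  66.  54.] [[ 0.599 -0.243  0.044]]
turntable 0.82 [480. 192.  78.  66.] [[0.493 0.577 0.09 ]]
side [-0.15172345  1.0396358   0.94727503] (3,)
chest 0.86 [335. 210.  94.  83.] [[0.513 0.142 0.089]]
lid 0.93 [348. 183.  55.  33.] [[0.554 0.013 0.117]]
press_dot 0.56 [348. 185.  54.  28.] [[0.553 0.017 0.111]]
cups 0.59 [327. 172.  11.  16.] [[ 0.742 -0.098  0.037]]
cups 0.58 [401. 211.  21.  24.] [[ 0.353 -0.045  0.05 ]]
cups 0.53 [351. 179.  18.  22.] [[0.543 0.012 0.138]]
owl 0.71 [307. 253.  24.  37.] [[0.441 0.378 0.098]]
brick_bin 0.61 [378. 170.  33.  32.] [[ 0.579 -0.241  0.042]]
turntable 0.64 [254. 312.  71.  71.] [[0.395 0.638 0.109]]
```

View pics/scene0.png

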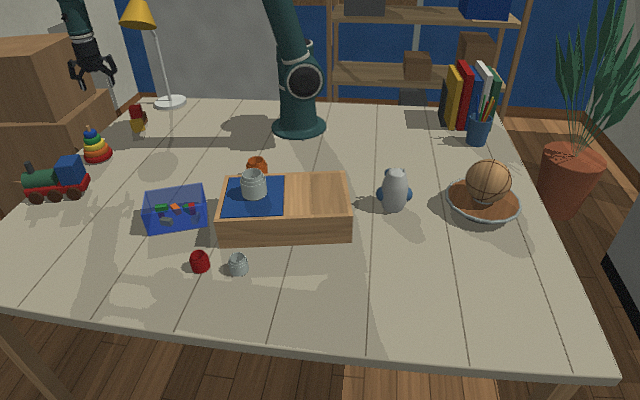

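View pics/side0.png

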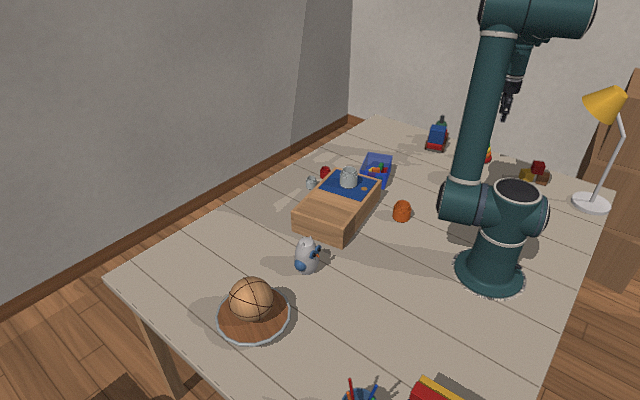

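Scene picture: the cup-like candidates are the aluminium nest on the lid (254,182), a smaller aluminium one on the shelf (239,263), a red one (200,262) and an orange one (258,165). I choose the one on the lid, as it is the larger and not orange or red. Next I check it in a crop and measure the chest.

```bash
python3 - <<'E'
from h import *
im=cv2.imread("pics/scene0.png");a=cv2.resize(im[145:285,140:360],None,fx=3.6,fy=3.6,interpolation=cv2.INTER_CUBIC)
cv2.imwrite("pics/crop0.png",a)
out=[];pl=[]
for c in("scene","side"):
    im=cv2.imread(f"pics/{c}0.png");d=np.load(c+"d.npy")
    v,u=np.nonzero(d>0);P=world(c,d,np.c_[u,v]);col=im[v,u].astype(int)
    box=(P[:,0]>.4)&(P[:,0]<.78)&(P[:,1]>-.2)&(P[:,1]<.3)
    top=box&(P[:,2]>.078)&(P[:,2]<.102)
    r=cv2.minAreaRect(P[top][:,:2].astype(np.float32));print(c,"top",r,np.median(P[top][:,2]))
    blue=top&(col[:,0]>col[:,2]+40);b=P[blue];print("lid",cv2.minAreaRect(b[:,:2].astype(np.float32)),np.median(b[:,2]),np.percentile(b,[1,99],axis=0).round(3).tolist())
    wood=top&(col[:,2]>col[:,0]+20)&(P[:,1]>.07);w=P[wood];print("deck z",np.median(w[:,2]))
    cup=box&(P[:,2]>.11);q=P[cup];print("cup",len(q),q.min(0),q.max(0),q[q[:,2]>.148].mean(0))
    o=(P[:,2]>.02)&(P[:,1]>.24)&(P[:,1]<.5)&(P[:,0]>.35)&(P[:,0]<.65);print("owl",P[o].min(0),P[o].max(0))
E
```

```text
scene top ((0.5638060569763184, 0.031076431274414062), (0.2123967856168747, 0.4114391803741455), 10.532846450805664) 0.09163293285812102
lid ((0.5813792943954468, -0.05073927342891693), (0.1771920919418335, 0.23433862626552582), 9.914567947387695) 0.0931570931359737 [[0.485, -0.094, 0.09], [0.668, 0.073, 0.096]]
deck z 0.09112870044578791
cup 627 [ 0.54344719 -0.04324729  0.1100097 ] [0.60590864 0.02324677 0.1614966 ] [ 0.57455951 -0.00885381  0.15367876]
owl [0.42645108 0.24001439 0.02004808] [0.63211516 0.40665491 0.13091907]
side top ((0.5642709136009216, 0.03577934205532074), (0.2080330103635788, 0.4084128737449646), 10.514355659484863) 0.09093434808805095
lid ((0.5799486041069031, -0.047844335436820984), (0.17547699809074402, 0.23598791658878326), 11.323204040527344) 0.09263509146764493 [[0.481, -0.096, 0.087], [0.66, 0.072, 0.097]]
deck z 0.09034836497234189
cup 291 [ 0.53643124 -0.04015886  0.11047772] [0.60133855 0.02515655 0.16087435] [ 0.56999942 -0.01064072  0.15320484]
owl [0.41474762 0.24004474 0.02008607] [0.62973971 0.40805161 0.12918684]
```

View pics/crop0.png

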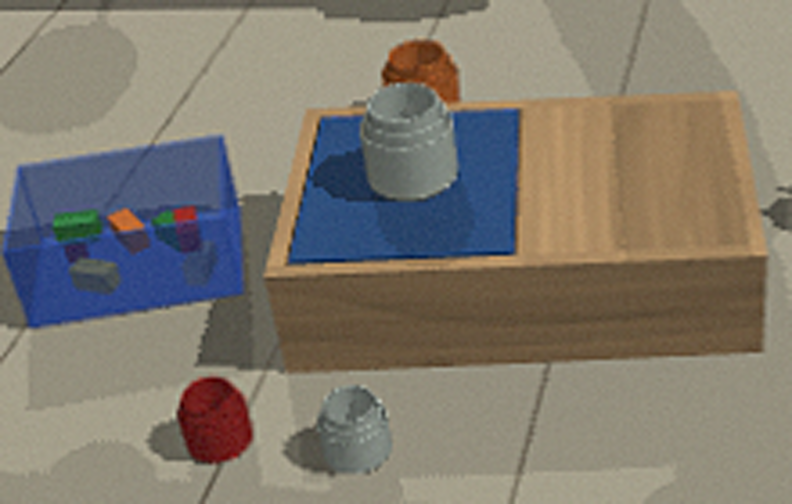

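The crop confirms the choice: silver nest on the lid's far edge side, smaller silver nest on the shelf behind the chest. The bin contaminated the rectangles, so I refit without it.

```bash
python3 - <<'E'
from h import *
from scipy.optimize import least_squares
for c in("scene","side"):
    im=cv2.imread(f"pics/{c}0.png");d=np.load(c+"d.npy")
    v,u=np.nonzero(d>0);P=world(c,d,np.c_[u,v]);col=im[v,u].astype(int)
    box=(P[:,0]>.4)&(P[:,0]<.78)&(P[:,1]>-.135)&(P[:,1]<.3)
    top=box&(P[:,2]>.083)&(P[:,2]<.1)
    m=np.zeros(im.shape[:2],np.uint8);m[v[top],u[top]]=1
    m=cv2.morphologyEx(m,cv2.MORPH_OPEN,np.ones((3,3),np.uint8))
    n,l,s,_=cv2.connectedComponentsWithStats(m);k=1+np.argmax(s[1:,4]);sel=top&(l[v,u]==k)
    r=cv2.minAreaRect(P[sel][:,:2].astype(np.float32));print(c,"top",r)
    blue=sel&(col[:,0]>col[:,2]+40);b=P[blue];rb=cv2.minAreaRect(b[:,:2].astype(np.float32));print(" lid",rb)
    a=r[2];a=a if a<45 else a-90
    t=np.radians(a);ex=np.array([np.cos(t),np.sin(t)]);ey=np.array([-np.sin(t),np.cos(t)])
    print(" yaw",a,"chest centre from lid",np.array(rb[0])+.079*ey,"dot",np.array(rb[0])-.067*ex)
    for lo,hi in((.11,.138),(.152,.17)):
        q=P[box&(P[:,2]>lo)&(P[:,2]<hi)][:,:2];print(" cupc",cv2.minEnclosingCircle(q.astype(np.float32)), ((np.percentile(q,1,0)+np.percentile(q,99,0))/2).round(4))
    # dot: yellowish in lid area
    y=(col[:,2]>col[:,0]+30)&sel&((P[:,:2]-np.array(rb[0]))@ey>-.06)&((P[:,:2]-np.array(rb[0]))@ey<.06)&(abs((P[:,:2]-np.array(rb[0]))@ex)<.08)
    if y.any():print(" brass",y.sum(),P[y].mean(0))
E
```

```text
scene top ((0.5573568940162659, 0.06543025374412537), (0.21235761046409607, 0.3415412902832031), 10.503674507141113)
 lid ((0.5744895935058594, -0.01132211834192276), (0.1771920919418335, 0.15430916845798492), 9.914567947387695)
 yaw 10.503674507141113 chest centre from lid [0.56008801 0.0663541 ] dot [ 0.5086123  -0.02353612]
 cupc ((0.5731256008148193, -0.009334380738437176), 0.033181071281433105) [ 0.5748 -0.0093]
 cupc ((0.5702760219573975, -0.01027393713593483), 0.027327386662364006) [ 0.571  -0.0098]
side top ((0.5590448975563049, 0.06414347887039185), (0.2080530822277069, 0.3473280966281891), 10.476788520812988)
 lid ((0.5722575187683105, -0.009435251355171204), (0.17547699809074402, 0.1576448231935501), 11.323204040527344)
 yaw 10.476788520812988 chest centre from lid [0.55789238 0.06824771] dot [ 0.5063745  -0.02161834]
 cupc ((0.5676416754722595, -0.0073107886128127575), 0.03277808055281639) [ 0.565 -0.007]
 cupc ((0.5689035058021545, -0.01061053853482008), 0.029696457087993622) [ 0.57   -0.0122]
 brass 16 [ 0.50885883 -0.02451222  0.09332658]
```

carry_out:
  series: "0.0235 0.0443 0 -0.77;0.0235 0.0443 0 -0.77;0.0235 0.0443 0 -0.77;0.0235 0.0443 0 -0.77;0.0235 0.0443 0 -0.77;0.0235 0.0443 0 -0.77;0.0235 0.0443 0 -0.77;0.0235 0.0443 0 -0.77;0.0235 0.0443 0 -0.77;0.0235 0.0443 0 -0.77;0.0235 0.0443 0 -0.77;0.0235 0.0443 0 -0.77;0.0235 0.0443 0 -0.77;0.0235 0.0443 0 -0.77;0 0 0 0;0 0 0 0"
  jaw: 1

```text
time: 2.8
tool_pos: [0.5727, -0.0093, 0.2451]
tcp_rot: [3.128, 0.286, -0.001]
wrist_force: [0.1, 0.8, -0.6]
width: 1.001
grip_force: 0.0
```

```bash
python3 - <<'E'
from h import *
s=bot.read_state();print(s["time"],s["tool_pos"],s["tcp_rot"],s["q"].round(2))
R=cv2.Rodrigues(s["tcp_rot"])[0];print("tool y dir deg",np.degrees(np.arctan2(R[1,1],R[0,1])),"z",R[:,2])
im,d=eyes.read_camera("wrist");cv2.imwrite("pics/w1.png",im);np.save("w1.npy",d)
v,u=np.nonzero(d>0);P=world("wrist",d,np.c_[u,v]);n=(abs(P[:,0]-.57)<.06)&(abs(P[:,1]+.01)<.06)
for lo,hi in((.12,.137),(.15,.165)):
    q=P[n&(P[:,2]>lo)&(P[:,2]<hi)][:,:2]
    if len(q):print(len(q),cv2.minEnclosingCircle(q.astype(np.float32)),np.percentile(q,[1,99],axis=0))
for t in("cups","press_dot","lid"):
    for o in spot_in("wrist",t)[:2]:print(t,o["score"],np.round(o["rect"]))
E
```

```text
2.8 [ 0.57267194 -0.00934244  0.24512134] [ 3.12796231e+00  2.86378560e-01 -1.06627039e-03] [-0.06  0.07  1.83 -0.    1.24  1.33]
tool y dir deg -79.5378010774879 z [-6.26143814e-04 -6.07538954e-04 -9.99999619e-01]
949 ((0.5730009078979492, -0.01117719616740942), 0.03195161372423172) [[ 0.54690109 -0.04227496]
 [ 0.60331302  0.01911065]]
781 ((0.5712343454360962, -0.011295603588223457), 0.028663532808423042) [[ 0.54672873 -0.03611019]
 [ 0.59568258  0.01343581]]
cups 0.94 [334. 323.  50.  57.]
cups 0.87 [440.  25.  54.  49.]
press_dot 0.58 [323. 182. 168. 167.]
lid 0.78 [322. 182. 163. 169.]
```

View pics/w1.png

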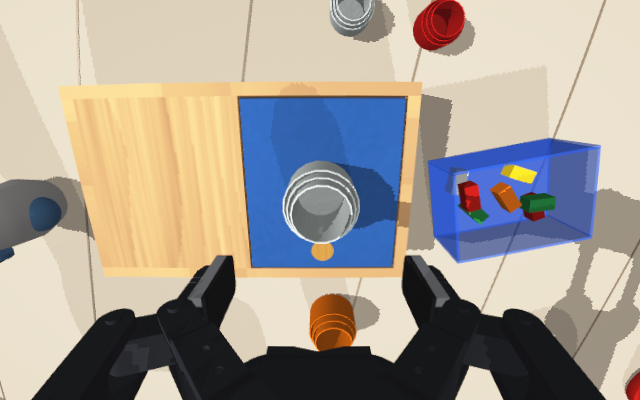

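The wrist view shows the silver cups at (321,200), the dot at (322,250) and the fingers on either side of the cups along the chest's y axis. I go down with the jaws open round the cups.

carry_out:
  series: "0 -0.0015 -0.026 0;0 0 -0.026 0;0 0 -0.026 0;0 0 -0.022 0;0 0 -0.016 0;0 0 -0.012 0;0 0 -0.002 0;0 0 0 0"

```text
time: 4.0
tool_pos: [0.5734, -0.0108, 0.1158]
tcp_rot: [3.129, 0.285, 0.001]
wrist_force: [0.6, 0.4, 0.7]
width: 0.998
grip_force: 0.0
```

carry_out:
  series: "-0.0007 0.004 0 0;-0.0007 0.004 0 0;-0.0007 0.004 0 0;-0.0014 0.0079 0 0;-0.0014 0.0079 0 0;-0.0015 0.0079 0 0;-0.0014 0.0079 0 0;-0.0015 0.0079 0 0;-0.0014 0.0079 0 0;-0.0015 0.0079 0 0;0 0 0 0"

```text
time: 5.38
tool_pos: [0.5603, 0.0576, 0.115]
tcp_rot: [-3.128, -0.286, 0.001]
wrist_force: [0.1, -0.1, 1.0]
width: 0.998
grip_force: 0.0
```

```bash
cat > cup.py <<'E'
from h import *
def cups():
  s=bot.read_state();t=np.array(s["tool_pos"]);print(s["time"],t)
  for c in("scene","side"):
    im,d=eyes.read_camera(c);v,u=np.nonzero(d>0);P=world(c,d,np.c_[u,v])
    for o in spot_in(c,"cups")[:5]:
        x,y,w,h=o["rect"];print(c,round(o["score"],2),world(c,d,[[x,y]]).round(3))
    cv2.imwrite(f"pics/{c}_{s['time']:.1f}.png",im)
cups()
E
python3 cup.py
```

```text
5.375 [0.56026144 0.05756492 0.11496718]
scene 0.77 [[0.585 0.061 0.145]]
scene 0.74 [[0.77  0.001 0.042]]
scene 0.53 [[0.583 0.004 0.193]]
side 0.77 [[ 0.348 -0.042  0.058]]
side 0.76 [[0.53  0.066 0.144]]
side 0.71 [[ 0.746 -0.     0.039]]
```

carry_out:
  series: "-0.0014 0.0079 0 0;-0.0015 0.0079 0 0;-0.0014 0.0079 0 0;-0.0015 0.0079 0 0;-0.0014 0.0079 0 0;-0.0015 0.0079 0 0;-0.0014 0.0079 0 0;-0.0015 0.0079 0 0;-0.0014 0.0079 0 0;-0.0015 0.0079 0 0;-0.0014 0.0079 0 0;-0.0009 0.005 0 0;-0.0005 0.003 0 0;0 0 0 0;0.0007 -0.004 0 0;0.0007 -0.004 0 0;0 0 0 0"

```text
time: 7.7
tool_pos: [0.545, 0.143, 0.1153]
tcp_rot: [-3.129, -0.284, -0.0]
wrist_force: [-0.4, -0.5, 0.6]
width: 0.999
grip_force: 0.0
```

```bash
python3 cup.py; ls pics
```

```text
7.7 [0.54499636 0.14301556 0.1153274 ]
scene 0.86 [[ 0.773 -0.096  0.038]]
scene 0.78 [[ 0.77  -0.003  0.038]]
scene 0.58 [[0.567 0.151 0.141]]
side 0.85 [[0.511 0.154 0.142]]
side 0.73 [[ 0.346 -0.048  0.059]]
crop0.png
scene0.png
scene_5.4.png
scene_7.7.png
side0.png
side_5.4.png
side_7.7.png
w1.png
```

carry_out:
  series: "0 0 0.01 0;0 0 0.02 0;0 0 0.03 0;0 0 0.035 0;0 0 0.035 0;0 0 0 0;0 0 0 0"

```text
time: 8.78
tool_pos: [0.5446, 0.1436, 0.2453]
tcp_rot: [-3.129, -0.285, -0.0]
wrist_force: [-0.1, 0.3, 1.1]
width: 1.002
grip_force: 0.0
```

```bash
python3 - <<'E'
from h import *
s=bot.read_state();print(s["time"],s["tool_pos"])
im,d=eyes.read_camera("wrist");cv2.imwrite("pics/w2.png",im)
v,u=np.nonzero(d>0);P=world("wrist",d,np.c_[u,v]);n=(abs(P[:,0]-.54)<.08)&(abs(P[:,1]-.14)<.08)
for lo,hi in((.12,.134),(.148,.162)):
    q=P[n&(P[:,2]>lo)&(P[:,2]<hi)][:,:2]
    if len(q):print(len(q),cv2.minEnclosingCircle(q.astype(np.float32)))
col=im[v,u].astype(int);b=(abs(P[:,2]-.092)<.006)&(abs(P[:,0]-.507)<.025)&(abs(P[:,1]+.024)<.025)
y=b&(col[:,2]>col[:,0]+20);q=P[y];print("brass",len(q),q.mean(0) if len(q) else 0,q.min(0),q.max(0))
E
```

```text
8.775 [0.54460635 0.14358275 0.24526424]
807 ((0.5423690676689148, 0.14103423058986664), 0.03196929395198822)
686 ((0.5391513705253601, 0.14169275760650635), 0.02639894187450409)
brass 426 [ 0.5024347  -0.02696787  0.09163526] [ 0.48205627 -0.0487397   0.08743018] [ 0.51887826 -0.0126556   0.09434614]
```

View pics/w2.png

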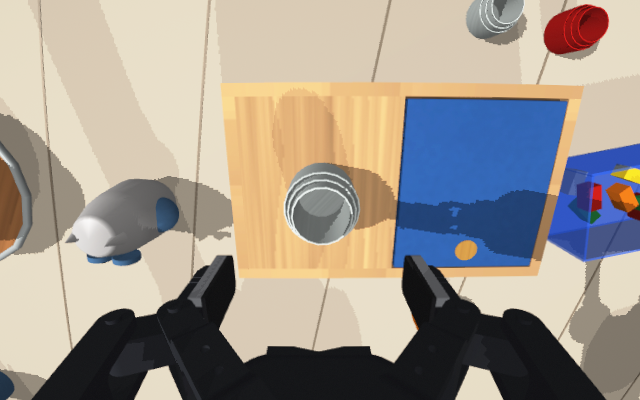

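The cups stand upright on the bare deck at (322,203), well clear of the lid. The dot is at (466,250), uncovered.

```bash
python3 -c "
from h import *
print(world('wrist',None,[[466,250]],.092), world('scene',None,[[0,0]],.092)[0,2])"
```

```text
[[ 0.50654558 -0.02535719  0.092     ]] 0.09200000000000008
```

carry_out:
  series: "-0.0047 -0.0209 0 0;-0.0047 -0.0209 0 0;-0.0047 -0.0209 0 0;-0.0047 -0.021 0 0;-0.0047 -0.021 0 0;-0.0047 -0.021 0 0;-0.0047 -0.021 0 0;-0.0047 -0.021 0 0;0 0 -0.03 0;0 0 -0.03 0;0 0 -0.03 0;0 0 -0.01 0;0 0 0 0;0 0 0 0"
  jaw: -1
  grip_force: 20

```text
time: 10.58
tool_pos: [0.5083, -0.0245, 0.1467]
tcp_rot: [3.128, 0.284, 0.004]
wrist_force: [0.0, 0.6, 0.5]
width: 0.004
grip_force: 0.0
```

carry_out:
  series: "-0.0015 -0.0005 -0.015 0;0 0 -0.012 0;0 0 -0.004 0;0 0 -0.002 0;0 0 -0.002 0;0 0 -0.002 0;0 0 -0.001 0;0 0 -0.001 0;0 0 0 0"

```text
time: 11.7
tool_pos: [0.5057, -0.0247, 0.1062]
tcp_rot: [-3.129, -0.285, 0.0]
wrist_force: [-0.1, -0.2, -0.5]
width: -0.001
grip_force: 0.0
```

carry_out:
  series: "0 0 -0.001 0;0 0 -0.001 0;0 0 -0.001 0;0 0 0 0"

```text
time: 12.2
tool_pos: [0.5058, -0.0247, 0.1036]
tcp_rot: [3.129, 0.285, 0.0]
wrist_force: [-1.6, -0.1, 3.9]
width: -0.0
grip_force: 2.4
```

carry_out:
  series: "0 0 -0.001 0;0 0 -0.0005 0;0 0 0 0"

```text
time: 12.58
tool_pos: [0.5058, -0.0247, 0.1017]
tcp_rot: [3.129, 0.285, 0.0]
wrist_force: [-0.9, -0.4, 3.4]
width: 0.002
grip_force: 1.7
```

The force has fallen while going deeper, so the catch has probably let go. I let the lid rise.

carry_out:
  series: "0 0 0.003 0;0 0 0.008 0;0 0 0.012 0;0 0 0.015 0;0 0 0.015 0;0 0 0.02 0;0 0 0.025 0;0 0 0.03 0;0 0 0.03 0;0 0 0 0;0 0 0 0;0 0 0 0"

```text
time: 14.08
tool_pos: [0.5048, -0.0246, 0.2584]
tcp_rot: [-3.128, -0.285, 0.004]
wrist_force: [-0.7, 0.5, -0.8]
width: 0.0
grip_force: 0.0
```

```bash
python3 - <<'E'
from h import *
print(bot.read_state()["tool_pos"],bot.read_state()["wrist_force"])
im,d=eyes.read_camera("side");cv2.imwrite("pics/s3.png",cv2.resize(im[120:300,220:440],None,fx=3.3,fy=3.3))
v,u=np.nonzero(d>0);P=world("side",d,np.c_[u,v]);col=im[v,u].astype(int)
b=(col[:,0]>col[:,2]+40)&(abs(P[:,0]-.57)<.12)&(P[:,1]>-.12)&(P[:,1]<.09);print("lid z",np.percentile(P[b,2],[1,50,99]))
n=(abs(P[:,0]-.54)<.06)&(abs(P[:,1]-.14)<.06)&(P[:,2]>.11)&(P[:,2]<.17);print("cup",cv2.minEnclosingCircle(P[n][:,:2].astype(np.float32)),P[n].max(0))
E
```

```text
[ 0.50484923 -0.02455173  0.25837562] [-0.74509614  0.541678   -0.79702028]
lid z [0.0850381  0.09008196 0.09594687]
cup ((0.5381181836128235, 0.14306136965751648), 0.034093599766492844) [0.57117997 0.17582965 0.15878449]
```

View pics/s3.png

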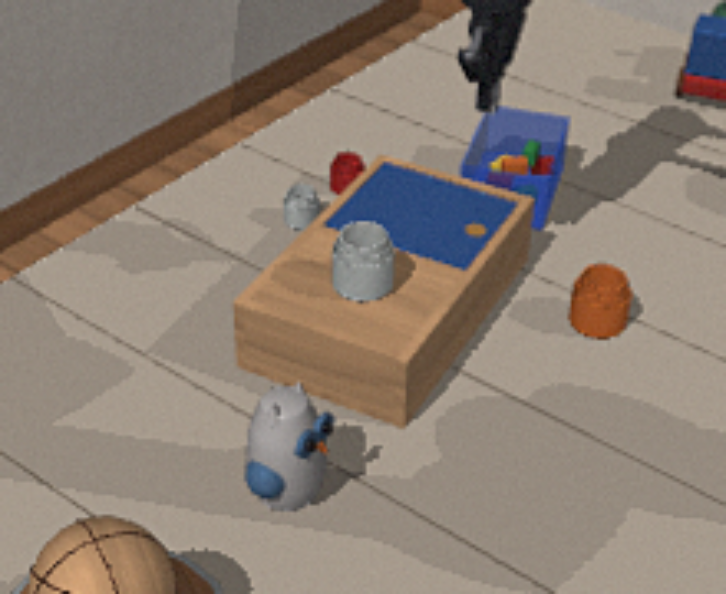

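The lid (crop 430,215) is still flat, so the catch has not let go. The cups stand upright on the deck. I press again, a little deeper.

carry_out:
  series: "0.001 0 -0.04 0;0 0 -0.04 0;0 0 -0.035 0;0 0 -0.02 0;0 0 -0.01 0;0 0 -0.005 0;0 0 -0.003 0;0 0 -0.002 0;0 0 0 0;0 0 0 0"

```text
time: 15.38
tool_pos: [0.5071, -0.0247, 0.1053]
tcp_rot: [3.128, 0.285, 0.001]
wrist_force: [-0.9, -0.4, -0.8]
width: 0.002
grip_force: 0.0
```

carry_out:
  series: "0 0 -0.001 0;0 0 -0.0005 0;0 0 0 0;0 0 0 0"

```text
time: 15.88
tool_pos: [0.5067, -0.0247, 0.1032]
tcp_rot: [-3.129, -0.285, 0.0]
wrist_force: [-1.2, -0.2, -0.4]
width: -0.003
grip_force: 0.0
```

carry_out:
  series: "0 0 -0.001 0;0 0 -0.001 0;0 0 0 0;0 0 0 0"

```text
time: 16.38
tool_pos: [0.5068, -0.0247, 0.1014]
tcp_rot: [3.129, 0.285, 0.0]
wrist_force: [-1.2, 0.3, 2.5]
width: 0.0
grip_force: 1.1
```

carry_out:
  series: "0 0 -0.001 0;0 0 0 0;0 0 0 0"

```text
time: 16.75
tool_pos: [0.5068, -0.0247, 0.1005]
tcp_rot: [3.129, 0.285, 0.0]
wrist_force: [0.0, 0.4, 3.0]
width: 0.004
grip_force: 1.8
```

carry_out:
  series: "0 0 -0.001 0;0 0 0 0;0 0 0 0"

```text
time: 17.12
tool_pos: [0.5069, -0.0247, 0.0995]
tcp_rot: [3.129, 0.285, 0.0]
wrist_force: [-2.2, -0.4, 5.1]
width: -0.0
grip_force: 2.5
```

carry_out:
  series: "0 0 -0.0007 0;0 0 0 0;0 0 0 0"

```text
time: 17.5
tool_pos: [0.5069, -0.0247, 0.0991]
tcp_rot: [3.129, 0.285, 0.0]
wrist_force: [-2.6, -0.5, 5.7]
width: -0.0
grip_force: 3.5
```

carry_out:
  series: "0 0 0.003 0;0 0 0.006 0;0 0 0.01 0;0 0 0.015 0;0 0 0.015 0;0 0 0.02 0;0 0 0.025 0;0 0 0.03 0;0 0 0.03 0;0 0 0 0;0 0 0 0;0 0 0 0"

```text
time: 19.0
tool_pos: [0.5056, -0.0246, 0.2509]
tcp_rot: [-3.128, -0.285, 0.005]
wrist_force: [0.2, 0.5, 0.0]
width: 0.001
grip_force: 0.0
```

```bash
python3 - <<'E'
from h import *
print(bot.read_state()["tool_pos"],bot.read_state()["wrist_force"])
im,d=eyes.read_camera("side");cv2.imwrite("pics/s4.png",cv2.resize(im[120:300,220:440],None,fx=3.3,fy=3.3))
v,u=np.nonzero(d>0);P=world("side",d,np.c_[u,v]);col=im[v,u].astype(int)
b=(col[:,0]>col[:,2]+40)&(abs(P[:,0]-.57)<.12)&(P[:,1]>-.12)&(P[:,1]<.09);print("lid z",np.percentile(P[b,2],[1,50,99]))
n=(abs(P[:,0]-.54)<.06)&(abs(P[:,1]-.14)<.06)&(P[:,2]>.11)&(P[:,2]<.17);print("cup",cv2.minEnclosingCircle(P[n][:,:2].astype(np.float32)),P[n].max(0))
E
```

```text
[ 0.50559837 -0.02456972  0.25094948] [0.22935582 0.49522805 0.03414893]
lid z [0.09183421 0.13043814 0.16009796]
cup ((0.5372617840766907, 0.1434214860200882), 0.03364897891879082) [0.56934892 0.1769658  0.15999788]
```

View pics/s4.png

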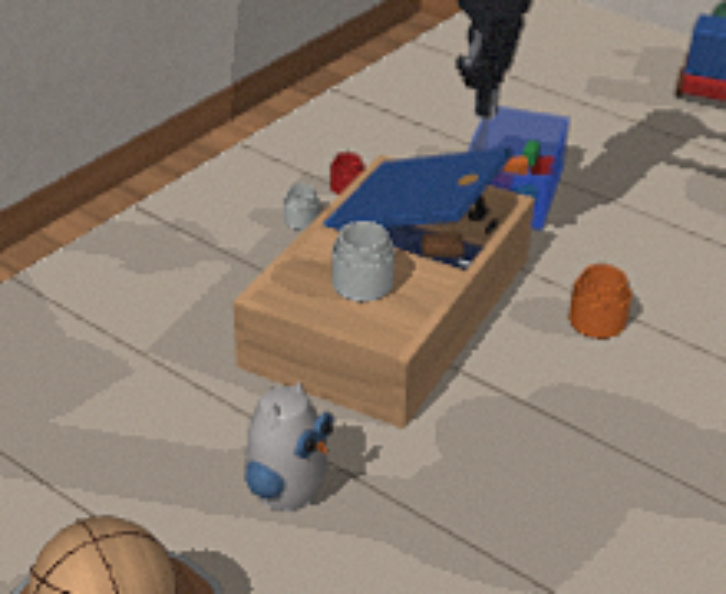

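The lid is now ajar (free edge at crop 505,150), with the dot at (468,180). The cups stand upright on the deck at (365,262) and the arm is clear, so I hand the job in.

```bash
python3 -c "
from workcell import bot
print(bot.finish_job())"
```

```text
the job is handed in; nothing more can be done
None
```

The cups were slid upright onto the bare deck, clear of the lid. The lid was pressed at its dot (the second press released the catch) and left ajar. The owl, bin and turntable weren't touched, and the job was handed in at about 19 s.

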